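Make up the button kit and the alterations kit

TASK

Make up the two kits on the ironing board: stand a reel of thread and the pot of buttons in their round wells in the smaller tray, and fill the larger tray with the other reel, the tape measure and the tailor's chalk, each lying or standing flat at the bottom of the pocket cut for it. Leave the carton and the white jar where they are.

Things in the scene. Friction and masses are not known exactly. Their poses are not given: they have to be found in the camera images.
- reel_a: reel of undyed (cream) sewing thread, standing on end: 35 mm across its two pale end flanges, 46 mm high, 32 mm across the winding between them; origin at the centre of its underside, z up along its axis. The two reels are alike and interchangeable
- reel_b: reel of undyed (cream) sewing thread, standing on end: 35 mm across its two pale end flanges, 46 mm high, 32 mm across the winding between them; origin at the centre of its underside, z up along its axis. The two reels are alike and interchangeable
- button_pot: round pot of buttons, standing: white body 48 mm across up to 42 mm, blue lid 51 mm across above, 56 mm high in all; origin at the centre of its underside, z up
- tape_measure: steel tape measure in a yellow case lying flat, black disc up: 58 mm wide (x) by 73 mm long (y, of which the case takes from y = -26 to +36 mm and the small steel end hook the rest), 33 mm high; sides square enough to be gripped across x; origin at the centre of its underside, z up
- chalk: flat piece of white tailor's chalk lying on its broad face: 39 mm (x) by 44 mm (y), 8 mm thick, two corners cut off at one y end, lightly bevelled; origin at the centre of its underside, z up
- button_tray: smaller tray, 100 x 174 mm, fixed flat on the board: grey rim 15.5 mm high round dark foam 14 mm high; origin centre of underside, z up, y along its length. Two round wells at x 0, 10 mm deep (floors 4 mm above the underside): for the pot, 66 mm across, at y -41 mm; for a reel, 50 mm across, at y +46 mm
- alteration_tray: larger tray, 116 x 238 mm, fixed flat on the board: grey rim 15.5 mm high round dark foam 14 mm high; origin centre of underside, z up, y along its length. Pockets at x 0: for the tape measure, 74 (x) by 88 mm, at y -62; for a reel, round, 50 mm, at y +18 (both 10 mm deep, floor at z 4); for the chalk, 82 (x, finger room) by 58 mm, at y +82 mm, 6 mm deep (floor at z 8)
- thread_box: brown carton of thread, 45 x 70 mm, 33 mm high, not part of either kit, stands among the stock; origin at the centre of its underside
- white_jar: white jar with a white lid, 70 mm across and 57 mm high, not part of either kit; origin at the centre of its underside
There are look-alikes about, which are no part of the job. What is shaped like the button_pot but red or yellow is not meant.

How it is judged:
By the outcome, as a careful person would: the job done as asked, in the order asked, and still so for the second after the job is handed in, with the robot touching nothing.
It also fails if it takes over 104 s, if anything falls off the work surface, if the arm or the gripper's body presses on something with over 40 N, if the wrist force passes 120 N, or if a joint passes its speed limit or range.

ROBOT

A 7-joint arm with a two-finger parallel gripper is mounted at the origin on a cart in front of the work surface, level with it; the furniture and walls round the work are solid. World frame = base frame: x ahead of the robot, y to its left, z up, the work surface at z = 0. Lengths are in mm, angles in degrees, forces in N, time in s.
With the tool pointing down it reaches from about 350 to 900 mm from the base axis. Payload 7.2 kg.
Tool frame: the origin (TCP) lies midway between the tips of the shut fingers; the grasp point (between the pads) lies 19 mm behind it; z points along the fingers, y is the line along which they close (so a half turn about z gives the same grasp; the last joint's range is limited). The gripper opens to 88 mm and grips with 3 to 60 N. Pads are 20 mm wide; open, the fingers measure 115 mm over their backs; the gripper's body (75 mm by 178 mm) begins 61 mm behind the grasp point.
Start: joints at [61.811, 23.554, -0.728, 91.456, 0.321, 64.991, -4.71], TCP at [257.006, -569.717, 222.653] pointing down, gripper open.
Joint ranges: [-169.25, 169.25], [-16.82, 113.86], [-84.01, 82.57], [7.8, 145.47], [-59.2, 239.2], [7.22, 106.19], [-163.78, 163.78]. Speed limits (degrees/s): [136.94, 136.94, 172.46, 172.46, 180, 180, 180].

INTERFACE

Orientations are given as [roll, pitch, yaw] about the fixed x, y, z axes, in that order (R = Rz(yaw) Ry(pitch) Rx(roll)).
In Python, from station import * gives the robot as it stands.
- The arm moves only by the tool carry_out, never from a script. Its argument "series" is a list of rows, each a list of 2 entries, a list of its own where there are three numbers: the shift along the tool's x, y, z in cm, then the turn about the tool's z in rad. A call has 1 to 20 rows; each row shifts and turns the commanded pose from where the row before left it, along the tool's axes as they then stand; what a row does not reach is not made up. A row lasts 1/12 s, in which the tool goes at most 41.7 mm and 7.16 degrees, less where a joint would pass 70% of its speed; a pose out of reach is approached as far as the arm can. A call is refused whole if a number of a shift passes 4.17 or a number of a turn 0.125, either way. A call with a gripper value outside its range is refused whole. "claw" is the opening, from 0 (shut) to 1 (fully open), set as the call begins (left out, the last holds). The fingers move at their own pace and stop on an object; the grip force is fixed at half the most. Time passes only in rows, so rows that do not move let the fingers close. It gives the time, the measured TCP pose, the force, the opening and the grip force at its end, in the units of the state.
- sense(): the state, without advancing time (a new reading comes with each control period).
- capture(name): name is "side" or "top" or "wrist"; returns the picture (480x640x3 uint8, red, green, blue); there is no depth.
- camera_info(name): a dict with "mtx" (3x3 intrinsics, pixels), "rvec" (rotation vector, rad) and "tvec" (3), from world to camera coordinates, as OpenCV has them. Camera axes: x right, y down, z forward; pixel columns grow to the right and rows downward; lengths in mm; the calibration is good to about 2 mm. A picture is of the moment at which its call begins: read the wrist's pose just before it. camera_info takes no time and is no camera call; for the wrist camera it gives the pose at the moment of the call.
- sign_off(): hands the job in; it is judged then, once.
The state is a dict: "clock": time; "joints": joint angles; "qd": joint speeds; "effort": joint torques, N m; "tool_pos": TCP position; "ee_rot": TCP orientation; "force": force on the tool from outside, world axes, zero at the start; "torque": the same for the moment, N m; "gripper_width": finger opening in mm; "gripper_force": force on a finger pad.
Only numpy, scipy, OpenCV 4.12 (cv2) and the standard library are available. Lean on these libraries where they do the work, as an engineer would, in place of code of your own. Each camera call takes 0.05 s, during which the arm holds its last target. There are 200 camera calls.

## Working session

There is one attempt and no reset: what is moved stays moved. The work goes in short steps, Python scripts to look and compute and a tool call to move; the robot and the scene stay as the last step left them, time stands still between calls to the robot, and variables do not carry over. Pictures are saved under pics/ and viewed, at most 14 in all, crops included, and the job is handed in when it is done.

Besides the shell and the picture viewer there is one more tool, called after "Call:" as a command line: name --argument value ..., lists and objects as JSON in quotes. carry_out: Moves the arm, as the interface text tells. Its arguments: {"type":"object","properties":{"series":{"type":"array","items":{"type":"array"}},"claw":{"type":"number"}},"required":["series"]}

```bash
mkdir -p pics
python3 - <<'E'
from station import *
import cv2
for n in("top","side"):
    cv2.imwrite(f"pics/{n}0.png",capture(n)[:,:,::-1])
s=sense();print(s["clock"],s["tool_pos"],s["ee_rot"],s["gripper_width"])
E
```

```text
0.1 [ 256.81534687 -569.29778642  221.89214451] [-1.79915725e+02  5.10931959e-03  2.42847555e+01] 87.94594140672214
```

View pics/top0.png

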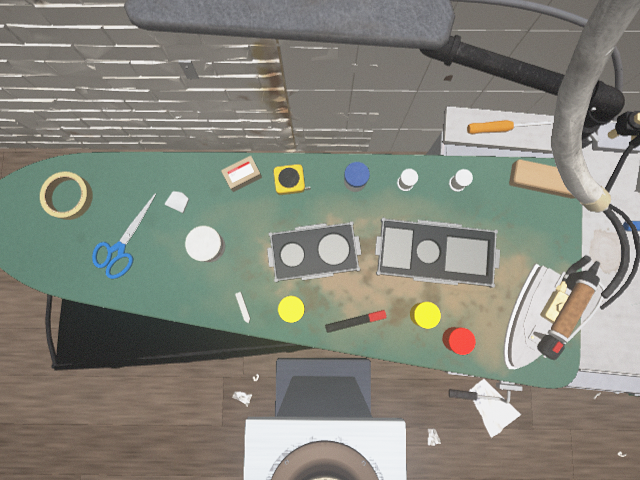

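View pics/side0.png

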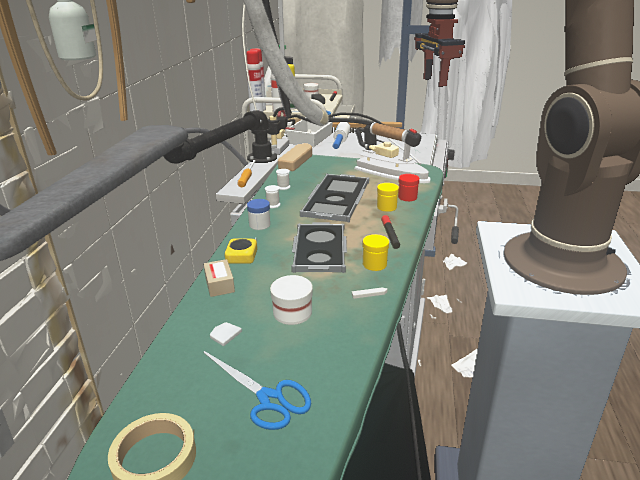

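Both views show the board with the robot at the bottom of the top view. Candidates in the top view:
- Reels: white-topped at (408,180) and (460,180).
- Pot: blue lid at (357,175). The yellow pots at (291,309) and (427,315) and the red one at (460,341) are look-alikes.
- Tape: yellow case with black disc at (289,179). The ring at (64,195) is masking tape.
- Chalk: square-ish piece at (176,201). The stick at (242,307) is not it.
- Carton (240,172) and jar (203,244) stay where they are.

I'll check these choices in enlarged crops.

```bash
cat > h.py <<'E'
from station import *
import cv2, numpy as np
def ray(name,uv,z,ci=None):
    c=ci or camera_info(name); R=cv2.Rodrigues(np.array(c["rvec"],float))[0]; t=np.array(c["tvec"],float).ravel()
    o=-R.T@t; p=np.linalg.inv(np.array(c["mtx"]))@np.array([uv[0],uv[1],1.]); d=R.T@p
    return o+d*(z-o[2])/d[2]
def proj(name,P):
    c=camera_info(name)
    return cv2.projectPoints(np.array(P,float).reshape(-1,1,3),np.array(c["rvec"],float),np.array(c["tvec"],float),np.array(c["mtx"]),None)[0].reshape(-1,2)
E
python3 - <<'E'
from h import *
im=cv2.imread("pics/top0.png")
def crop(n,x,y,w,h,s): cv2.imwrite(n,cv2.resize(im[y:y+h,x:x+w],None,fx=s,fy=s,interpolation=cv2.INTER_CUBIC))
crop("pics/c1.png",155,145,160,130,5) if 0 else None
crop("pics/ca.png",160,150,200,140,4)
crop("pics/cb.png",320,150,190,140,4)
c=camera_info("top");print(c["mtx"],ray("top",(320,240),0)); R=cv2.Rodrigues(np.array(c["rvec"],float))[0];print(-R.T@np.ravel(c["tvec"]))
for n,uv,z in [("r1",(408,174),46),("r2",(462,175),46),("pot",(357,175),56),("tape",(289,179),33),("chalk",(176,201),8),("box",(240,172),33),("jar",(203,244),57),("t1",(314,251),15),("t2",(437,252),15)]: print(n,ray("top",uv,z).round())
E
```

```text
[[435.29853331   0.         319.32139492]
 [  0.         435.29853331 240.19290523]
 [  0.           0.           1.        ]] [511.33538576  11.85630076   0.        ]
[380.53575462   8.97943634 908.54857394]
r1 [ 643. -167.   46.]
r2 [ 641. -277.   46.]
pot [637. -62.  56.]
tape [634.  77.  33.]
chalk [591. 318.   8.]
box [648. 179.  33.]
jar [493. 243.  57.]
t1 [486.  24.  15.]
t2 [ 486. -230.   15.]
```

View pics/ca.png

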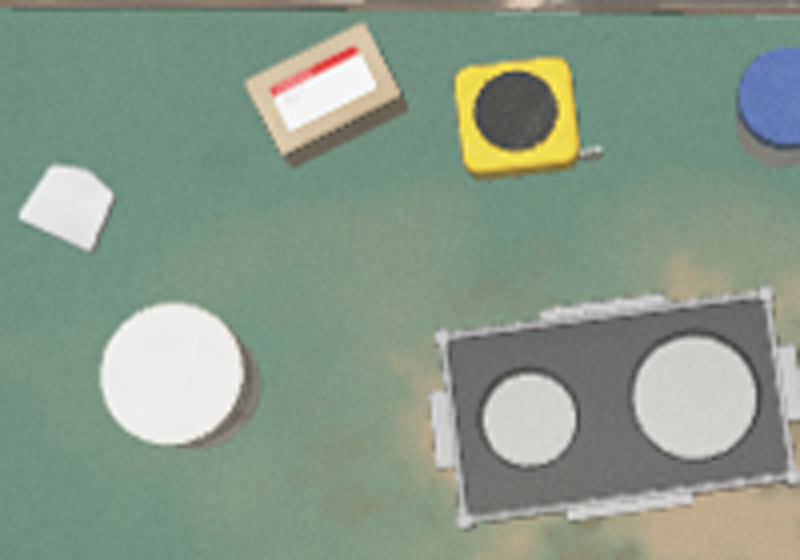

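View pics/cb.png

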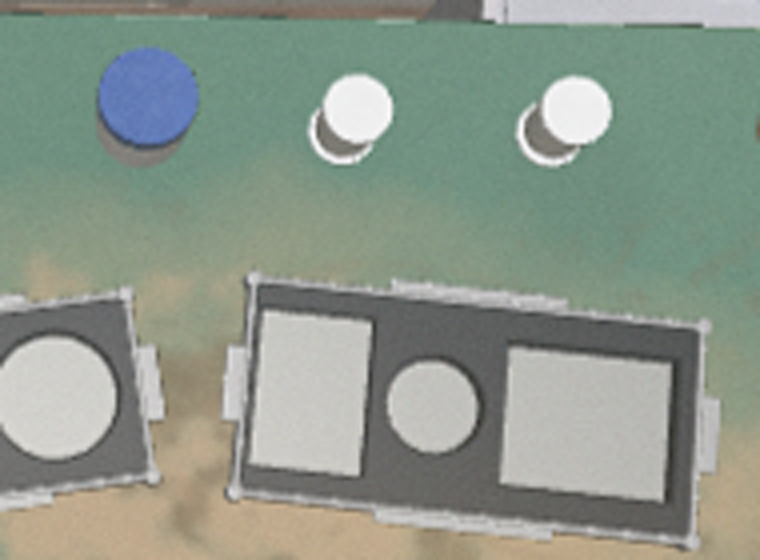

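The crops confirm the choices:
- **ca:** chalk (65,208) with its cut corners up-right, carton, yellow tape (518,117) with its hook to the right at (603,152). The small tray's reel well is at (530,419) and its pot well at (696,397).
- **cb:** blue lid (148,97), reel tops (358,109) and (576,110). The large tray's chalk pocket is at (311,393), reel well at (432,406) and tape pocket at (586,424).

Next I'll compute positions and check where the hose and the padded bar hang.

Run:
```python
from h import *
A=lambda p:((p[0]+.5)/4-.5+160,(p[1]+.5)/4-.5+150)
B=lambda p:((p[0]+.5)/4-.5+320,(p[1]+.5)/4-.5+150)
f=lambda q,z:ray("top",q,z)[:2]
print("r1",f(B((358,109)),46).round(1),f(B((341,133)),0).round(1),"r2",f(B((576,110)),46).round(1))
print("pot",f(B((148,97)),56).round(1))
tc=[f(A(p),33) for p in[(457,67),(569,57),(579,165),(468,175)]]
print("tape",np.mean(tc,0).round(1),[ (tc[(i+1)%4]-tc[i]).round(1) for i in range(4)])
print("chalk",[f(A(p),8).round(1) for p in[(20,215),(53,165),(92,170),(113,195),(92,250)]])
T1=[f(A(p),15.5) for p in[(443,337),(768,294),(795,478),(463,520)]]
T2=[f(B(p),15.5) for p in[(252,280),(705,328),(692,543),(233,492)]]
for T in(T1,T2):
    c=np.mean(T,0); d=(T[0]-T[1]+T[3]-T[2]); yaw=np.degrees(np.arctan2(d[1],d[0]))-90
    print("tray",c.round(1),yaw.round(1),np.linalg.norm(d)/2,np.linalg.norm(T[0]-T[3]))
print("wells",f(A((530,419)),4).round(1),f(A((696,397)),4).round(1),"chalkp",f(B((311,393)),8).round(1),f(B((432,406)),4).round(1),f(B((586,424)),4).round(1))
def tri(a,b):
    best=min(((np.linalg.norm(proj("side",[ray("top",a,z)])[0]-b),z) for z in range(0,880,5))); return best,ray("top",a,best[1]).round()
print(tri((597,200),(318,115)),tri((450,50),(175,155)),tri((133,8),(10,230)))
for z in(100,200,300,400,500,600): print(z,ray("top",(560,100),z).round(),proj("side",[ray("top",(560,100),z),ray("top",(600,200),z)]).round())
```

```text
r1 [ 636.5 -169.3] [ 636.7 -169.4] r2 [ 636.8 -280.5]
pot [639.  -61.3]
tape [634.8  76.7] [array([  5.8, -58.3]), array([-57.8,  -6. ]), array([-5.7, 57.2]), array([57.7,  7. ])]
chalk [array([585.9, 341.6]), array([613.2, 325.7]), array([610.7, 304.7]), array([597.2, 292.9]), array([567.3, 302.4])]
tray [485.5  24.1] 7.9 170.98177961161758 95.52766245175448
tray [ 485.9 -230. ] -5.8 235.32278821035655 111.14079187739664
wells [479.9  69.8] [492.2 -16.8] chalkp [ 494.9 -149.5] [ 489.1 -213.3] [ 480.3 -293.3]
((np.float64(3.6489532059181893), 135), array([ 569., -491.,  135.])) ((np.float64(8.202927796889112), 75), array([ 898., -253.,   75.])) ((np.float64(9.450777914284334), 195), array([902., 351., 195.]))
100 [ 778. -457.  100.] [[249. 128.]
 [320. 125.]]
200 [ 729. -400.  200.] [[257.  99.]
 [325.  96.]]
300 [ 680. -342.  300.] [[267.  65.]
 [330.  63.]]
400 [ 631. -284.  400.] [[279.  26.]
 [336.  24.]]
500 [ 582. -227.  500.] [[293. -22.]
 [343. -23.]]
600 [ 532. -169.  600.] [[310. -80.]
 [352. -80.]]
```

Run:
```python
from h import *
S=cv2.imread("pics/side0.png")
cv2.imwrite("pics/sc.png",cv2.resize(S[0:170,200:400],None,fx=3.5,fy=3.5,interpolation=cv2.INTER_CUBIC))
T=cv2.imread("pics/top0.png")
cv2.imwrite("pics/tc.png",cv2.resize(T[0:230,470:640],None,fx=2.6,fy=2.6,interpolation=cv2.INTER_CUBIC))
a=cv2.imread("pics/sc.png");b=cv2.imread("pics/tc.png")
H=max(a.shape[0],b.shape[0]);f=lambda i:cv2.copyMakeBorder(i,0,H-i.shape[0],0,0,0)
j=np.hstack([f(a),f(b)]);print(j.shape);cv2.imwrite("pics/hose.png",cv2.resize(j[:, :],None,fx=.69,fy=.69))
```

```text
(598, 1142, 3)
```

View pics/hose.png

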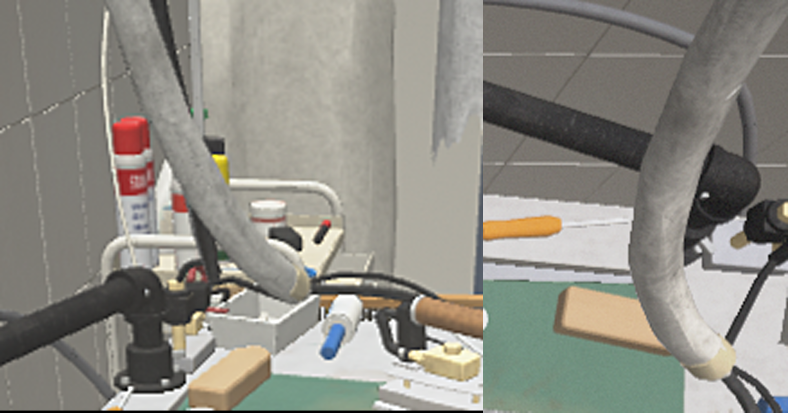

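The hose hangs beyond the far right of the board, with its end at about side (325,120) and top (598,201). I'll triangulate its run, because it matters for the right-hand reel.

Run:
```python
from h import *
C=np.array([(325,120),(296,93),(281,66),(266,33),(254,4)],float)
C=np.vstack([np.linspace(C[i],C[i+1],30) for i in range(4)])
for a in[(597.6,200.7),(569,172),(568.7,147.7),(566,125),(571,100),(585,56),(610,11)]:
    d=[(np.linalg.norm(C-proj("side",[ray("top",a,z)])[0],axis=1).min(),z) for z in range(50,800,5)]
    m=min(d);print(a,m,ray("top",a,m[1]).round())
```

```text
(597.6, 200.7) (np.float64(0.17845872952505157), 130) [ 569. -495.  130.]
(569, 172) (np.float64(0.40367554392758564), 200) [ 601. -406.  200.]
(568.7, 147.7) (np.float64(0.4871960829127787), 240) [ 629. -385.  240.]
(566, 125) (np.float64(0.5415631943951249), 290) [ 646. -354.  290.]
(571, 100) (np.float64(0.27066905830203364), 340) [ 660. -334.  340.]
(585, 56) (np.float64(0.4038841195113583), 410) [ 683. -313.  410.]Traceback (most recent call last):
  File "<stdin>", line 5, in <module>
  File "h.py", line 4, in ray
    c=ci or camera_info(name); R=cv2.Rodrigues(np.array(c["rvec"],float))[0]; t=np.array(c["tvec"],float).ravel()
            ~~~~~~~~~~~^^^^^^
ValueError: time passes only in moves, steps and waits
```

The hose comes closest to the right-hand reel at z 300–400, so I'll take the left reel first. Later I'll drag the right reel clear with a finger, staying low. First I move away from the iron and set yaw to 0.

Call:
carry_out --series '[[[0,0,0],0.106],[[0,0,0],0.106],[[0,0,0],0.106],[[0,0,0],0.106],[[1.43,-3.69,0.42],0],[[1.43,-3.69,0.42],0],[[1.43,-3.69,0.42],0],[[1.43,-3.69,0.42],0],[[1.43,-3.69,0.42],0],[[1.43,-3.69,0.42],0],[[1.43,-3.69,0.42],0],[[1.43,-3.69,0.42],0],[[1.43,-3.69,0.42],0],[[1.43,-3.69,0.42],0]]' --claw 1

```text
clock: 1.27
tool_pos: [400.1, -198.9, 180.5]
ee_rot: [180.0, -0.0, -0.0]
force: [1.2, -1.5, -0.4]
gripper_width: 87.6
gripper_force: 0.0
```

Call:
carry_out --series '[[[2.96,-0.37,1.1],0],[[2.96,-0.37,1.1],0],[[2.96,-0.37,1.1],0],[[2.96,-0.37,1.1],0],[[2.96,-0.37,1.1],0],[[2.96,-0.37,1.1],0],[[2.96,-0.37,1.1],0],[[2.96,-0.37,1.1],0],[[0,0,0],0]]'

```text
clock: 2.02
tool_pos: [640.1, -168.3, 89.0]
ee_rot: [-179.9, 0.1, 0.2]
force: [-0.5, 1.0, 0.5]
gripper_width: 87.6
gripper_force: 0.0
```

Run:
```python
from h import *
s=sense();print(s["tool_pos"],s["joints"],s["clock"])
print(proj("wrist",[[636.5,-169.3,46],[636.8,-280.5,46],[637,-169,90]]).round(),proj("top",[[636.5,-169.3,46]]))
w=capture("wrist");t=capture("top")
cv2.imwrite("pics/w1.png",np.hstack([cv2.resize(w,(400,300)),cv2.resize(t[60:360,240:640],(400,300))])[:,:,::-1])
```

```text
[ 640.09575071 -168.28318901   89.0038601 ] [ 16.71380509  34.85802871  -8.94951572  92.60231466   6.22373435
  53.12863647 -84.23010599] 2.0167
[[320. 278.]
 [530. 278.]
 [320. 315.]] [[409.13257548 176.85668525]]
```

View pics/w1.png

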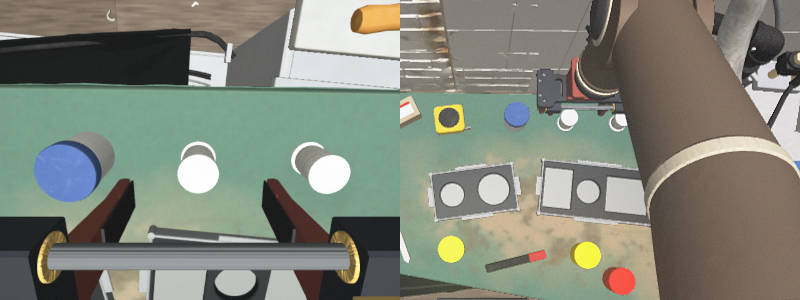

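The left half (wrist) shows the reel at (198,173), where I predicted it, between the pot and the other reel. The right half (top) shows the forearm sloping in from the right, near the hose at (740,40). I'll descend in small steps.

Call:
carry_out --series '[[[0,0,0],0],[[0,0,1.5],0],[[0,0,1.5],0]]'

```text
clock: 2.37
tool_pos: [636.9, -172.3, 64.3]
ee_rot: [179.9, -0.2, -0.1]
force: [0.1, -0.0, -0.9]
gripper_width: 87.7
gripper_force: 0.0
```

Call:
carry_out --series '[[[0,0,1.5],0],[[0,0,1.5],0],[[0,0,1.4],0],[[0,0,0],0],[[0,0,0],0]]'

```text
clock: 2.78
tool_pos: [636.1, -171.6, 18.7]
ee_rot: [180.0, 0.1, -0.0]
force: [-0.4, 0.3, 0.5]
gripper_width: 88.0
gripper_force: 0.0
```

Call:
carry_out --series '[[[0,0,0],0],[[0,0,0],0],[[0,0,0],0],[[0,0,0],0],[[0,0,0],0],[[0,0,0],0]]' --claw 0

```text
clock: 3.28
tool_pos: [637.0, -171.2, 18.9]
ee_rot: [180.0, -0.0, -0.0]
force: [1.2, 0.1, 0.9]
gripper_width: 51.3
gripper_force: 0.0
```

Call:
carry_out --series '[[[0,0,0],0],[[0,0,0],0],[[0,0,0],0],[[0,0,0],0],[[0,0,0],0]]'

```text
clock: 3.7
tool_pos: [636.8, -171.2, 18.5]
ee_rot: [-180.0, 0.0, -0.0]
force: [-0.6, -0.4, 1.0]
gripper_width: 31.9
gripper_force: 30.0
```

Call:
carry_out --series '[[[0,0,2.0],0]]' --claw 2

```text
out of range
```

Call:
carry_out --series '[[[0,0,-2.0],0],[[0,0,-3.1],0],[[0,0,-3.1],0],[[-1.96,-3.01,0],0],[[-1.96,-3.01,0],0],[[-1.96,-3.01,0],0],[[-1.96,-3.01,0],0],[[-1.96,-3.01,0],0],[[-1.96,-3.01,0],0],[[-1.96,-3.01,0],0],[[-1.96,-3.01,0],0],[[0,0,0],0],[[0,0,0],0],[[0,0,0],0],[[0,0,0],0]]'

```text
clock: 4.95
tool_pos: [480.9, 68.5, 100.7]
ee_rot: [180.0, -0.0, -0.1]
force: [-0.4, -0.5, -0.4]
gripper_width: 32.0
gripper_force: 30.0
```

One of those calls, with claw set to 2, was my slip. It was refused whole and moved nothing. The reel is now over its well, so I lower it.

Call:
carry_out --series '[[[-0.12,-0.13,2.0],0],[[0,0,2.0],0],[[0,0,1.5],0],[[0,0,1.0],0],[[0,0,0.7],0],[[0,0,0.5],0],[[0,0,0],0],[[0,0,0],0]]'

```text
clock: 5.62
tool_pos: [479.3, 70.8, 23.9]
ee_rot: [180.0, -0.0, -0.0]
force: [0.2, -0.1, -0.0]
gripper_width: 32.0
gripper_force: 30.0
```

Call:
carry_out --series '[[[0,0,0.12],0],[[0,0,0],0]]'

```text
clock: 5.78
tool_pos: [479.4, 71.0, 22.9]
ee_rot: [-180.0, -0.1, -0.0]
force: [0.1, 0.4, -0.5]
gripper_width: 31.8
gripper_force: 30.0
```

Call:
carry_out --series '[[[0,0,0],0],[[0,0,0],0],[[0,0,0],0],[[0,0,0],0],[[0,0,0],0],[[0,0,0],0],[[0,0,0],0],[[0,0,-2.5],0],[[0,0,-3],0],[[0,0,-3],0]]' --claw 1

```text
clock: 6.62
tool_pos: [478.1, 70.9, 107.9]
ee_rot: [180.0, 0.1, 0.0]
force: [1.2, 1.3, 0.3]
gripper_width: 87.8
gripper_force: 0.0
```

Call:
carry_out --series '[[[2.66,2.18,0],0],[[2.66,2.18,0],0],[[2.66,2.18,0],0],[[2.66,2.18,0],0],[[2.66,2.18,0],0],[[2.66,2.18,0],0],[[0,0,0],0],[[0,0,0],0],[[0,0,0],0]]'

```text
clock: 7.37
tool_pos: [637.8, -59.3, 106.8]
ee_rot: [-180.0, 0.1, -0.0]
force: [0.5, 1.0, -0.1]
gripper_width: 88.0
gripper_force: 0.0
```

Run:
```python
from h import *
s=sense();print(s["tool_pos"],s["clock"])
print(proj("wrist",[[639,-61.3,56]]).round()*.625)
w=capture("wrist");t=capture("top")
cv2.imwrite("pics/w2.png",np.hstack([cv2.resize(w,(400,300)),cv2.resize(t[140:290,160:360],(400,300))])[:,:,::-1])
```

```text
[637.75471007 -59.30235286 106.82767543] 7.3667
[[201.25  165.625]]
```

View pics/w2.png

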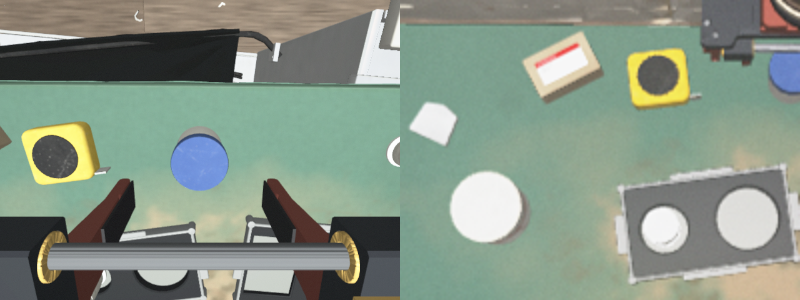

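The reel stands in its well at (662,230), and the pot shows at (200,163) as predicted. Now I grasp the pot.

Call:
carry_out --series '[[[0.12,0.2,2.0],0],[[0,0,2.5],0],[[0,0,2.2],0],[[0,0,2.0],0],[[0,0,0],0]]'

```text
clock: 7.88
tool_pos: [636.3, -60.5, 16.8]
ee_rot: [-180.0, 0.4, 0.1]
force: [-0.5, -0.2, 0.5]
gripper_width: 88.0
gripper_force: 0.0
```

Call:
carry_out --series '[[[0,0,0],0],[[0,0,0],0],[[0,0,0],0],[[0,0,0],0],[[0,0,0],0],[[0,0,0],0],[[0,0,0],0],[[0,0,0],0],[[0,0,0],0]]' --claw 0

```text
clock: 8.63
tool_pos: [640.2, -61.9, 21.2]
ee_rot: [180.0, -0.1, -0.0]
force: [-0.9, 0.0, 6.2]
gripper_width: 50.6
gripper_force: 30.0
```

Call:
carry_out --series '[[[0,0,-2],0],[[0,0,-3],0],[[0,0,-3],0],[[-2.95,-0.9,0],0],[[-2.95,-0.9,0],0],[[-2.95,-0.9,0],0],[[-2.95,-0.9,0],0],[[-2.95,-0.9,0],0],[[0,0,0],0],[[0,0,0],0],[[0,0,0],0],[[0,0,0],0]]'

```text
clock: 9.63
tool_pos: [493.5, -17.2, 100.6]
ee_rot: [-180.0, -0.1, -0.0]
force: [0.5, -0.2, 0.2]
gripper_width: 50.5
gripper_force: 30.0
```

Call:
carry_out --series '[[[-0.1,0,2.5],0],[[0,0,2.5],0],[[0,0,1.3],0],[[0,0,0.7],0],[[0,0,0.3],0],[[0,0,0.2],0],[[0,0,0],0],[[0,0,0],0]]'

```text
clock: 10.3
tool_pos: [492.0, -16.9, 26.1]
ee_rot: [180.0, -0.1, -0.0]
force: [-0.4, 1.0, -1.8]
gripper_width: 50.2
gripper_force: 30.0
```

Call:
carry_out --series '[[[0,0,0.1],0],[[0,0,0],0]]'

```text
clock: 10.47
tool_pos: [491.9, -16.9, 25.1]
ee_rot: [180.0, -0.1, -0.0]
force: [0.3, 0.1, 1.3]
gripper_width: 50.7
gripper_force: 30.0
```

Call:
carry_out --series '[[[0,0,0],0],[[0,0,0],0],[[0,0,0],0],[[0,0,0],0],[[0,0,0],0],[[0,0,0],0],[[0,0,-2.5],0],[[0,0,-3],0],[[0,0,-3],0],[[1.26,3.33,0],0],[[1.26,3.33,0],0],[[1.26,3.33,0],0],[[1.26,3.33,0],0],[[1.26,3.33,0],0],[[1.26,3.33,0],0],[[1.26,3.33,0],0],[[0,0,0],0],[[0,0,0],0],[[0,0,0],0]]' --claw 1

```text
clock: 12.05
tool_pos: [579.0, -249.2, 108.9]
ee_rot: [-179.9, 0.1, -0.0]
force: [-0.7, 1.3, 0.1]
gripper_width: 87.8
gripper_force: 0.0
```

Run:
```python
from h import *
s=sense();print(s["tool_pos"],s["clock"])
print(proj("wrist",[[636.8,-280.5,46]]).round()*.625)
w=capture("wrist");t=capture("top")
cv2.imwrite("pics/w3.png",np.hstack([cv2.resize(w,(400,300)),cv2.resize(t[0:300,240:640],(400,300))])[:,:,::-1])
```

```text
[ 578.95172766 -249.15306204  108.90965738] 12.05
[[235.625  98.125]]
```

View pics/w3.png

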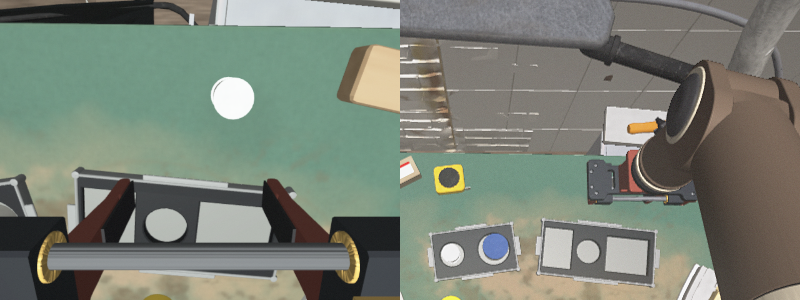

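The pot is seated in its well at (493,245), and both small-tray items look right. Reel 2 shows at (233,98) as predicted. The wrist knuckle at (725,120) in the top crop is near the hose, so I'll check the side view before reaching in.

Run:
```python
from h import *
t=capture("side"); cv2.imwrite("pics/s3.png",cv2.resize(t[0:230,170:490],None,fx=2.4,fy=2.4,interpolation=cv2.INTER_CUBIC)[:,:,::-1])
c=camera_info("side");R=cv2.Rodrigues(np.array(c["rvec"],float))[0];print(-R.T@np.ravel(c["tvec"]))
```

```text
[325.71099816 926.03185772 540.66268017]
```

View pics/s3.png

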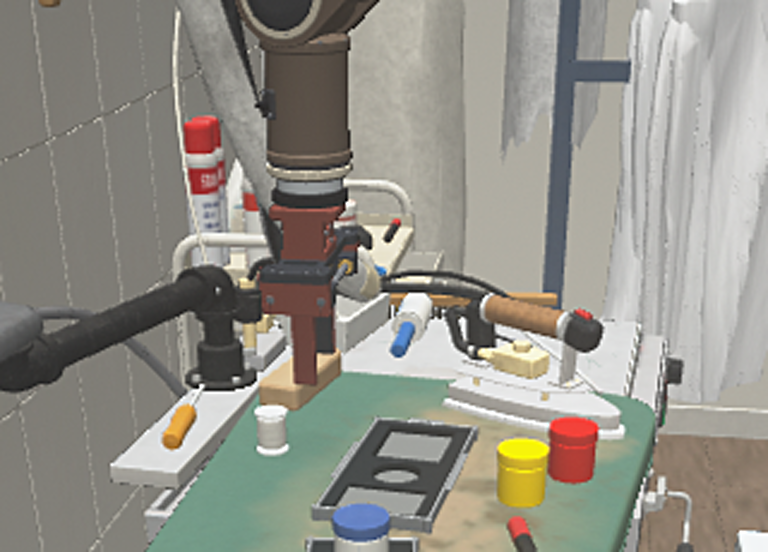

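The side crop shows the tool over the board with its tip at (304,385). The slim cylinder above it spans v 40–180, and the knuckle is centred near (305,0), about 65 px in radius. The hose runs from (195,0) to (270,200), left of and behind it. The right-hand reel stands free at (272,430). I'll quantify the clearance for reaching it.

Run:
```python
from h import *
F=lambda X,Y:(170+X/2.4,Y/2.4)
def zat(v,x=579,y=-249):
    return min(range(0,800),key=lambda z:abs(proj("side",[[x,y,z]])[0][1]-v))
for Y in(385,312,200,180,40,0): print(Y,zat(Y/2.4))
a,b=proj("side",[[579,-249,480],[679,-249,480]]);print("px/100mm",b-a)
# top: knuckle features at candidate z
for n,uv in dict(disc=(525,100),right=(630,85),far=(580,62),farL=(545,65)).items():
    for z in(450,500,550): print(n,z,ray("top",uv,z).round())
# hose edges in side/top
for z in(300,350,400,450): print(z, min(((abs(proj("side",[[x,-330,z]])[0][0]-np.interp(proj("side",[[x,-330,z]])[0][1],[4,33,66,93,120],[254,266,281,296,325]))),x) for x in range(550,800,2)))
```

```text
385 89
312 167
200 279Traceback (most recent call last):
  File "<stdin>", line 5, in <module>
  File "<stdin>", line 4, in zat
  File "<stdin>", line 4, in <lambda>
  File "h.py", line 8, in proj
    c=camera_info(name)
ValueError: time passes only in moves, steps and waits
```

```bash
sed -i 's/^def ray/import functools\n_ci=camera_info\n@functools.lru_cache\ndef camera_info(n): return _ci(n)\ndef ray/' h.py
python3 - <<'E'
from h import *
def zat(v,x=579,y=-249):
    return min(range(0,800),key=lambda z:abs(proj("side",[[x,y,z]])[0][1]-v))
for Y in(200,180,40,0): print(Y,zat(Y/2.4))
a,b=proj("side",[[579,-249,480],[679,-249,480]]);print("px/100mm",b-a)
for n,uv in dict(disc=(525,100),right=(630,85),far=(580,62),farL=(545,65)).items():
    for z in(430,480,530): print(n,z,ray("top",uv,z).round())
# hose rim (left+right edges) via top edges
for z in(300,350,400,450): print(z, min(((abs(proj("side",[[x,-330,z]])[0][0]-np.interp(proj("side",[[x,-330,z]])[0][1],[4,33,66,93,120],[254,266,281,296,325]))),x) for x in range(550,800,2)))
E
```

```text
200 279
180 298
40 423
0 456
px/100mm [-45.15639547  -0.17328213]
disc 430 [ 616. -226.  430.]
disc 480 [ 591. -202.  480.]
disc 530 [ 567. -177.  530.]
right 430 [ 635. -350.  430.]
right 480 [ 609. -312.  480.]
right 530 [ 582. -275.  530.]
far 430 [ 664. -294.  430.]
far 480 [ 634. -262.  480.]
far 530 [ 604. -231.  530.]
farL 430 [ 660. -252.  430.]
farL 480 [ 630. -225.  480.]
farL 530 [ 601. -198.  530.]
300 (np.float64(0.37795049181187323), 640)
350 (np.float64(0.3839101267182059), 664)
400 (np.float64(0.034344048162836316), 684)
450 (np.float64(0.23049121957791385), 700)
```

The numbers show a straight grasp of this reel would put the knuckle into the hose. Instead I'll stay back: turn to yaw 65 with the opening at 60 mm. Then I lower the far finger to the right of the reel and push it left, clear of the hose.

Call:
carry_out --series '[[[0,0,0],-0.1135],[[0,0,0],-0.1135],[[0,0,0],-0.1135],[[0,0,0],-0.1135],[[0,0,0],-0.1135],[[0,0,0],-0.1135],[[0,0,0],-0.1135],[[0,0,0],-0.1135],[[0,0,0],-0.1135],[[0,0,0],-0.113],[[-1.3,0.86,0.8],0],[[-1.3,0.86,0.8],0],[[-1.3,0.86,0.8],0],[[0,0,1.2],0],[[0,0,1.0],0],[[0,0,0],0],[[0,0,0],0]]' --claw 0.682

```text
clock: 13.62
tool_pos: [585.7, -294.9, 62.1]
ee_rot: [-179.9, -0.0, 65.0]
force: [-0.3, -0.1, 0.6]
gripper_width: 59.9
gripper_force: 0.0
```

Run:
```python
from h import *
s=sense();print(s["tool_pos"],s["ee_rot"],s["clock"],s["joints"])
for uv in[(450,154),(450,157),(480,157)]:print(ray("top",uv,0).round())
p=capture("side");t=capture("top")
a=cv2.resize(p[0:200,220:380],(400,500),interpolation=cv2.INTER_CUBIC);b=cv2.resize(t[0:250,400:600],(400,500),interpolation=cv2.INTER_CUBIC)
cv2.imwrite("pics/s4.png",np.hstack([a,b])[:,:,::-1])
```

```text
[ 585.67870673 -294.92737743   62.06258572] [-1.79851936e+02 -3.99636766e-02  6.50103446e+01] 13.6167 [ 37.35544984  37.75838776 -21.82248812  93.80696168  16.75908591
  51.83801546 -15.77478077]
[ 702. -268.    0.]
[ 695. -268.    0.]
[ 696. -333.    0.]
```

View pics/s4.png

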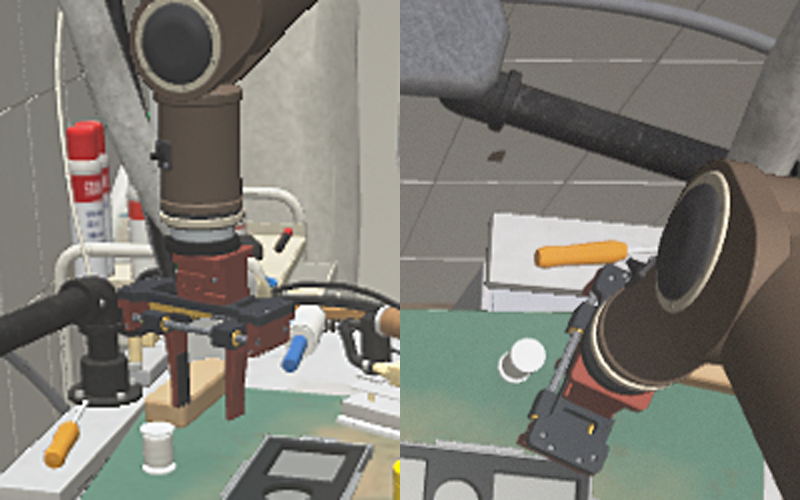

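The side view (left) shows the knuckle at (180,45), only slightly clear of the hose running (80,0) to (155,200). With the tip down at board level, the margin would be only about 3 mm. I'll change tactic: from further back, press lightly on the reel's top with the far fingertip and draw it toward the robot, away from the hose.

Call:
carry_out --series '[[[0.88,-0.17,0],0],[[0.88,-0.17,0],0],[[0.88,-0.17,0],0],[[0.88,-0.17,0],0],[[0,0,0.5],0],[[0,0,0.4],0],[[0,0,0],0],[[0,0,0],0]]' --claw 1

```text
clock: 14.38
tool_pos: [594.4, -262.0, 53.9]
ee_rot: [-179.9, 0.0, 65.0]
force: [0.5, -0.5, 0.4]
gripper_width: 87.9
gripper_force: 0.0
```

Run:
```python
from h import *
s=sense();print(s["tool_pos"],s["force"],s["effort"])
w=capture("wrist");t=capture("top");p=capture("side")
a=cv2.resize(w[:,:],(400,300));b=cv2.resize(p[120:220,220:353],(400,300),interpolation=cv2.INTER_CUBIC)
cv2.imwrite("pics/s5.png",np.hstack([a,b])[:,:,::-1])
```

```text
[ 594.42677357 -261.9987052    53.85338641] [ 0.51396427 -0.53456364  0.40476858] [-4.91873212e-01 -6.75616050e+01 -6.32571191e+00 -2.34694666e+01
 -5.30426111e-02 -4.36032889e-02 -1.26283246e-02]
```

View pics/s5.png

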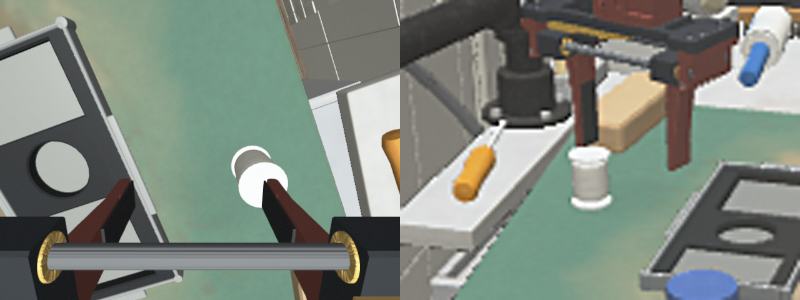

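The wrist view shows the far fingertip at (268,185), just over the reel's top disc at (262,185). I lower until there is light contact.

Call:
carry_out --series '[[[0,0,0.35],0],[[0,0,0.2],0],[[0,0,0.1],0],[[0,0,0],0],[[0,0,0],0]]'

```text
clock: 14.95
tool_pos: [594.9, -261.5, 47.8]
ee_rot: [-180.0, 0.0, 65.0]
force: [-0.3, -0.4, 1.1]
gripper_width: 87.5
gripper_force: 0.0
```

Call:
carry_out --series '[[[0,0,0.1],0],[[0,0,0.08],0],[[0,0,0],0]]'

```text
clock: 15.2
tool_pos: [595.3, -261.6, 46.5]
ee_rot: [180.0, 0.0, 65.0]
force: [-0.3, 0.8, 0.9]
gripper_width: 88.1
gripper_force: 0.9
```

Call:
carry_out --series '[[[0,0,0.06],0],[[0,0,0],0]]'

```text
clock: 15.37
tool_pos: [595.5, -261.6, 46.4]
ee_rot: [179.9, 0.0, 65.0]
force: [-1.9, 1.6, 6.4]
gripper_width: 87.9
gripper_force: 3.0
```

Contact is at about 6 N. Now I draw it back.

Call:
carry_out --series '[[[0,-0.2,0.03],0],[[0,-0.4,0],0],[[0,-0.4,0],0],[[0,-0.4,0],0],[[0,-0.4,0],0],[[0,0,0],0]]'

```text
clock: 15.87
tool_pos: [582.3, -255.3, 48.9]
ee_rot: [179.5, -0.0, 65.0]
force: [1.3, -0.5, 15.0]
gripper_width: 87.6
gripper_force: 6.9
```

Run:
```python
from h import *
w=capture("wrist");p=capture("side")
a=cv2.resize(w[:,:],(400,300));b=cv2.resize(p[120:220,220:353],(400,300),interpolation=cv2.INTER_CUBIC)
cv2.imwrite("pics/s6.png",np.hstack([a,b])[:,:,::-1])
```

```text
(no output)
```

View pics/s6.png

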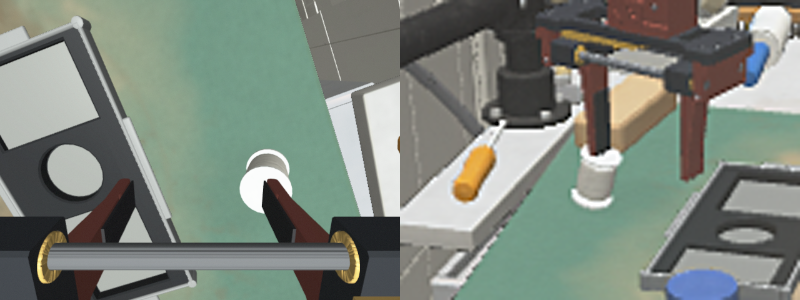

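The wrist and side views show the reel tipping rather than sliding: its top flange at (592,160) has leaned while the base stayed put. I'll reverse gently to set it upright, then lift off.

Call:
carry_out --series '[[[0,0.3,0],0],[[0,0.3,0],0],[[0,0.3,0],0],[[0,0.3,0],0],[[0,0.3,0],0],[[0,0.2,0],0],[[0,0,-0.3],0],[[0,0,-0.5],0],[[0,0,-1.0],0],[[0,0,0],0]]'

```text
clock: 16.8
tool_pos: [594.7, -261.1, 65.0]
ee_rot: [179.9, -0.0, 65.0]
force: [0.1, -0.3, -0.2]
gripper_width: 87.7
gripper_force: 0.0
```

Run:
```python
from h import *
s=sense();print(s["tool_pos"],s["force"])
w=capture("wrist");p=capture("side");t=capture("top")
print(proj("wrist",[[636.8,-280.5,46],[636.8,-280.5,0]])*.625)
a=cv2.resize(w[200:440,300:620],(400,300),interpolation=cv2.INTER_CUBIC);b=cv2.resize(p[120:220,220:353],(400,300),interpolation=cv2.INTER_CUBIC)
cv2.imwrite("pics/s7.png",np.hstack([a,b])[:,:,::-1])
```

```text
[ 594.67205639 -261.06713021   64.95879145] [ 0.12519799 -0.32801904 -0.2372826 ]
[[261.96873171 182.40367968]
 [250.19047873 162.27921814]]
```

View pics/s7.png

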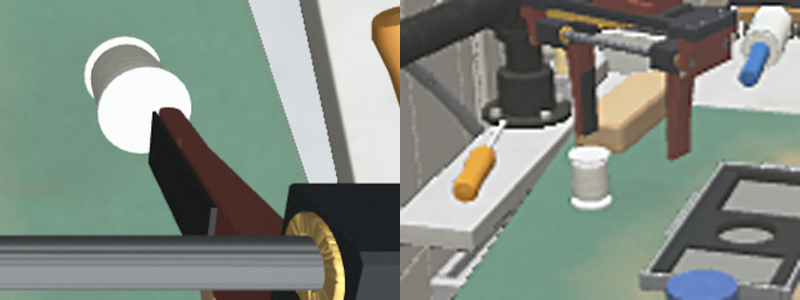

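The reel stands upright again in its old place: top at wrist crop (144,110), side view (590,178). I'll measure it once numerically.

```bash
cat >> h.py <<'E'
def white(name,box,th=225):
    im=capture(name);x,y,w,h=box;c=im[y:y+h,x:x+w];m=(c.min(2)>th).astype(np.uint8)
    n,l,st,ce=cv2.connectedComponentsWithStats(m);o=sorted([(int(st[i,4]),(ce[i]+[x,y]).round(1).tolist(),st[i,:4].tolist()) for i in range(1,n)],reverse=True)[:3]
    return o
E
python3 - <<'E'
from h import *
print(ray("wrist",(415.2,288),46).round(1), white("wrist",(340,200,200,180)), white("side",(260,150,60,60),200))
im=capture("side")
print(proj("side",[[636.8,-280.5,0],[636.8,-280.5,46]]))
E
```

```text
[ 635.8 -277.9   46. ] [(3129, [413.0, 284.5], [41, 54, 74, 69]), (429, [391.6, 243.0], [30, 30, 59, 47])] [(151, [266.0, 167.1], [0, 6, 18, 23]), (72, [282.4, 171.7], [16, 19, 14, 7]), (29, [283.2, 187.1], [17, 35, 13, 4])]
[[283.78015958 186.67573628]
 [282.99578788 170.49446148]]
```

Call:
carry_out --series '[[[-0.87,0.09,0],0],[[-0.87,0.09,0],0],[[-0.87,0.09,0],0],[[-0.87,0.09,0],0],[[0,0,0.6],0],[[0,0,0.6],0],[[0,0,0.6],0],[[0,0,0.6],0],[[0,0,0.6],0],[[0,0,0],0],[[0,0,0],0]]' --claw 0.682

```text
clock: 18.02
tool_pos: [582.5, -293.5, 32.6]
ee_rot: [-179.9, -0.0, 65.0]
force: [-0.6, 0.5, 0.0]
gripper_width: 59.9
gripper_force: 0.0
```

Run:
```python
from h import *
s=sense();print(s["tool_pos"],s["ee_rot"],s["effort"].round(1),s["force"])
print(white("wrist",(300,120,300,260)),proj("wrist",[[636,-279,46]]))
```

```text
[ 582.46596468 -293.52539951   32.58009417] [-1.79938586e+02 -8.65515234e-03  6.50271718e+01] [  0.  -68.1  -6.  -22.6  -0.   -0.   -0. ] [-0.56265168  0.49358939  0.02223782]
[(6583, [434.2, 235.7], [88, 71, 93, 90]), (553, [394.1, 194.4], [73, 55, 65, 63]), (117, [597.5, 133.2], [295, 0, 5, 32])] [[431.48323982 237.49394401]]
```

Call:
carry_out --series '[[[0,0,0.5],0],[[0,0,0.5],0],[[0,0,0.5],0],[[0,0,0],0]]'

```text
clock: 18.4
tool_pos: [581.9, -293.9, 16.9]
ee_rot: [-179.9, 0.0, 65.0]
force: [0.0, 0.3, -0.6]
gripper_width: 59.7
gripper_force: 0.0
```

Run:
```python
from h import *
s=sense();print(s["tool_pos"],s["ee_rot"],s["effort"].round(2),s["force"])
```

```text
[ 581.85374318 -293.87753834   16.93968376] [-1.79903346e+02  6.46648344e-03  6.49896563e+01] [-1.900e-01 -7.021e+01 -6.330e+00 -2.294e+01  1.000e-02 -2.300e-01
 -4.000e-02] [ 0.00219077  0.34468352 -0.6470168 ]
```

Call:
carry_out --series '[[[0,0,0.4],0],[[0,0,0.4],0],[[0,0,0.3],0],[[0,0,0.2],0],[[0,0,0.1],0],[[0,0,0],0]]'

```text
clock: 18.9
tool_pos: [582.5, -294.0, 4.0]
ee_rot: [-180.0, -0.0, 65.0]
force: [-0.4, 0.3, 0.0]
gripper_width: 60.0
gripper_force: 0.0
```

Run:
```python
from h import *
s=sense();print(s["tool_pos"],s["ee_rot"],s["effort"].round(2),s["force"])
```

```text
[ 582.53018064 -294.00212256    3.96986094] [-1.79981230e+02 -5.85572512e-04  6.49967570e+01] [-3.000e-02 -6.978e+01 -6.120e+00 -2.181e+01 -3.000e-02 -5.000e-02
 -1.000e-02] [-0.43854182  0.26867209  0.04087152]
```

The finger is down with no contact on the hose or the tray. I go 2 mm lower and push.

Call:
carry_out --series '[[[0,0,0.2],0],[[0.4,0,0],0],[[0.4,0,0],0],[[0.4,0,0],0],[[0.4,0,0],0],[[0.4,0,0],0],[[0.4,0,0],0],[[0,0,0],0]]'

```text
clock: 19.57
tool_pos: [593.4, -270.9, 2.4]
ee_rot: [180.0, -0.0, 65.1]
force: [-0.2, 0.1, 0.6]
gripper_width: 59.7
gripper_force: 0.0
```

Run:
```python
from h import *
s=sense();print(s["tool_pos"],s["ee_rot"],s["force"])
for a in white("wrist",(300,100,300,280),215): print(a,ray("wrist",a[1],46).round(1),ray("wrist",a[1],0).round(1))
print(white("side",(260,150,60,60),200))
```

```text
[ 593.44829637 -270.91955494    2.35730314] [ 1.79988834e+02 -3.93921648e-02  6.50728213e+01] [-0.15518777  0.10745651  0.61247809]
(9497, [461.6, 288.2], [105, 135, 114, 107]) [ 644.9 -264.3   46. ] [ 652.3 -289.4    0. ]
(797, [408.2, 232.5], [83, 110, 77, 74]) [ 636.4 -240.6   46. ] [ 640.6 -256.6    0. ]
(402, [564.4, 149.8], [241, 39, 46, 23]) [ 684.9 -236.7   46. ] [ 707.8 -251.1    0. ]
[(148, [265.7, 167.3], [0, 9, 18, 20]), (76, [278.0, 173.5], [12, 20, 13, 8]), (28, [279.2, 189.0], [13, 37, 13, 4])]
```

The reel slid upright to about (644,-264). I nudge the finger slightly further behind it and push on.

Call:
carry_out --series '[[[-0.3,0.25,0],0],[[0.4,0,0],0],[[0.4,0,0],0],[[0.4,0,0],0],[[0.4,0,0],0],[[0.4,0,0],0],[[0.4,0,0],0],[[0.4,0,0],0],[[0.4,0,0],0],[[0,0,0],0]]'

```text
clock: 20.5
tool_pos: [607.9, -245.7, 2.3]
ee_rot: [180.0, -0.0, 65.1]
force: [0.4, 0.2, -0.9]
gripper_width: 59.5
gripper_force: 0.0
```

Run:
```python
from h import *
s=sense();print(s["tool_pos"],s["ee_rot"],s["force"])
for a in white("wrist",(300,100,300,280),215): print(a,ray("wrist",a[1],46).round(1),ray("wrist",a[1],0).round(1))
print(white("side",(260,150,60,60),200))
```

```text
[ 607.89835021 -245.70140664    2.32804093] [ 1.79993030e+02 -3.98725571e-02  6.50688913e+01] [ 0.37976279  0.1959911  -0.92288181]
(9448, [456.2, 287.4], [100, 135, 114, 106]) [ 657.9 -238.1   46. ] [ 664.8 -262.8    0. ]
(790, [404.7, 230.4], [79, 109, 78, 72]) [ 650.2 -214.4   46. ] [ 654.  -229.9    0. ]
(532, [558.9, 194.9], [220, 78, 80, 34]) [ 694.5 -223.3   46. ] [ 715.5 -242.3    0. ]
[(208, [266.8, 171.5], [0, 12, 18, 20]), (30, [271.9, 192.9], [6, 41, 13, 4]), (1, [304.0, 164.0], [44, 14, 1, 1])]
```

The reel is at about (657,-237), upright. I back off, lift, turn to yaw 0 and come down on the robot side to straddle it.

Call:
carry_out --series '[[[-0.4,0,0],0],[[-0.4,0,0],0],[[0,0,-2.2],0],[[0,0,-2.3],0],[[0,0,-2.3],0],[[0,0,0],0.1134],[[0,0,0],0.1134],[[0,0,0],0.1134],[[0,0,0],0.1134],[[0,0,0],0.1134],[[0,0,0],0.1134],[[0,0,0],0.1134],[[0,0,0],0.1134],[[0,0,0],0.1134],[[0,0,0],0.1134],[[-0.62,-1.85,0],0],[[-0.62,-1.85,0],0],[[0,0,0],0],[[0,0,0],0]]' --claw 1

```text
clock: 22.18
tool_pos: [591.4, -217.0, 70.5]
ee_rot: [-180.0, -0.0, 0.1]
force: [0.7, 0.2, 0.5]
gripper_width: 88.0
gripper_force: 0.0
```

Run:
```python
from h import *
s=sense();print(s["tool_pos"],s["ee_rot"],s["force"],s["gripper_width"])
for a in white("wrist",(220,60,300,280),215): print(a,ray("wrist",a[1],46).round(1),ray("wrist",a[1],0).round(1))
```

```text
[ 591.36443182 -216.95560699   70.45315483] [-1.79995654e+02 -3.30910608e-03  8.74124704e-02] [0.7245273  0.15004179 0.464185  ] 88.017389686381
(5209, [367.5, 145.8], [107, 46, 82, 82]) [ 657.8 -240.    46. ] [ 654.9 -245.5    0. ]
```

Call:
carry_out --series '[[[0,0.15,1.7],0],[[0,0,1.7],0],[[0,0,1.8],0],[[0,0,0],0],[[0,0,0],0],[[0.9,0,0],0],[[0.9,0,0],0],[[0.9,0,0],0],[[0.9,0,0],0],[[0.9,0,0],0],[[0.9,0,0],0],[[0.9,0,0],0],[[0,0,0],0]]'

```text
clock: 23.32
tool_pos: [656.6, -218.2, 18.3]
ee_rot: [-180.0, -0.1, 0.1]
force: [0.4, 0.2, -0.2]
gripper_width: 87.6
gripper_force: 0.0
```

Run:
```python
from h import *
s=sense();print(s["tool_pos"],s["ee_rot"],s["force"],s["effort"].round(1))
for a in white("wrist",(220,60,300,300),215): print(a,ray("wrist",a[1],46).round(1))
```

```text
[ 656.64912521 -218.22868031   18.25130646] [-1.79991405e+02 -8.49638035e-02  7.82974719e-02] [ 0.42934912  0.19756257 -0.21764955] [  0.7 -72.7  -0.1 -23.8   0.1   0.2  -0. ]
(5099, [375.6, 331.4], [108, 237, 96, 63]) [ 659.5 -239.1   46. ]
(4827, [304.5, 131.6], [41, 19, 82, 97]) [ 729.4 -214.    46. ]
(4752, [470.8, 133.2], [199, 45, 101, 57]) [ 729.  -266.2   46. ]
```

The reel is straddled but off-centre. Closing at this height could tip it, so I centre it with the fingers low first.

Call:
carry_out --series '[[[0,0,0.8],0],[[0,0,0.7],0],[[0,0,0],0],[[0,0,0],0]]'

```text
clock: 23.7
tool_pos: [653.4, -218.8, 2.2]
ee_rot: [-180.0, 0.1, 0.0]
force: [0.1, 0.2, 0.2]
gripper_width: 88.0
gripper_force: 0.0
```

Call:
carry_out --series '[[[0,0,0],0],[[0,0,0],0],[[0,0,0],0],[[0,0,0],0],[[0,0,0],0],[[0,0,0],0],[[0,0,0],0],[[0,0,0],0],[[0,0,0],0],[[0,0,0],0]]' --claw 0.42

```text
clock: 24.53
tool_pos: [654.5, -218.9, 3.3]
ee_rot: [180.0, -0.0, 0.0]
force: [-0.8, 0.2, -0.2]
gripper_width: 36.6
gripper_force: 0.1
```

Run:
```python
from h import *
s=sense();print(s["tool_pos"],s["ee_rot"],s["force"],s["gripper_width"])
for a in white("wrist",(220,200,200,200),215): print(a,ray("wrist",a[1],46).round(1))
print(white("side",(250,150,60,60),200))
```

```text
[ 654.51500611 -218.85209415    3.26800752] [ 1.79997588e+02 -2.22987645e-03  1.90072113e-02] [-0.7971843   0.20846362 -0.19219112] 36.5721898081891
(6520, [321.1, 354.5], [49, 115, 105, 73]) [ 658.3 -219.7   46. ]
(827, [319.6, 282.5], [60, 68, 81, 45]) [ 683.7 -219.2   46. ]
[(71, [253.2, 181.7], [0, 28, 11, 12]), (16, [274.1, 180.4], [23, 28, 4, 6]), (10, [275.4, 195.3], [24, 44, 4, 4])]
```

Call:
carry_out --series '[[[0,0,0],0],[[0,0,0],0],[[0.1,0,-0.7],0],[[0.1,0,-0.8],0],[[0,0,0],0],[[0,0,0],0]]' --claw 0.5

```text
clock: 25.13
tool_pos: [657.4, -219.0, 19.5]
ee_rot: [180.0, -0.1, 0.0]
force: [-0.2, -0.9, -0.4]
gripper_width: 44.3
gripper_force: 0.0
```

Call:
carry_out --series '[[[0,0,0],0],[[0,0,0],0],[[0,0,0],0],[[0,0,0],0],[[0,0,0],0]]' --claw 0

```text
clock: 25.55
tool_pos: [656.4, -219.0, 18.1]
ee_rot: [180.0, 0.0, 0.0]
force: [0.4, -1.0, 0.6]
gripper_width: 31.9
gripper_force: 30.0
```

Call:
carry_out --series '[[[0,0,-1.2],0],[[0,0,-1.3],0],[[-2.8,-0.1,-0.7],0],[[-2.8,-0.1,-0.7],0],[[-2.8,-0.1,-0.7],0],[[-2.8,-0.1,-0.7],0],[[-2.8,-0.1,-0.7],0],[[-2.8,-0.1,-0.7],0],[[0,0,0],0],[[0,0,0],0],[[0,0,0],0]]'

```text
clock: 26.47
tool_pos: [490.0, -213.1, 86.6]
ee_rot: [180.0, -0.2, 0.0]
force: [0.3, 0.8, -0.3]
gripper_width: 31.8
gripper_force: 30.0
```

Run:
```python
from h import *
s=sense();print(s["tool_pos"],s["gripper_width"])
for a in white("wrist",(220,180,200,250),215): print(a,ray("wrist",a[1],s["tool_pos"][2]+28).round(1))
print(white("side",(200,60,200,120),200))
```

```text
[ 490.01021004 -213.13537414   86.56892981] 31.789829608252404
(6228, [316.5, 343.3], [54, 121, 88, 86]) [ 489.6 -212.2  114.6]
(712, [241.5, 192.0], [0, 0, 39, 31]) [ 545.  -187.8  114.6]
(675, [318.7, 273.6], [61, 80, 74, 41]) [ 516.7 -213.   114.6]
[(993, [370.5, 152.1], [139, 72, 61, 39]), (451, [261.4, 166.4], [31, 84, 64, 36]), (107, [319.9, 151.1], [112, 87, 16, 9])]
```

Call:
carry_out --series '[[[-0.1,0,2.0],0],[[0,0,1.8],0],[[0,0,1.2],0],[[0,0,0.7],0],[[0,0,0.4],0],[[0,0,0.2],0],[[0,0,0],0],[[0,0,0],0]]'

```text
clock: 27.23
tool_pos: [488.1, -213.0, 22.7]
ee_rot: [180.0, -0.1, 0.0]
force: [0.5, -0.6, -1.5]
gripper_width: 31.8
gripper_force: 30.0
```

Call:
carry_out --series '[[[0,0,0.05],0],[[0,0,0],0],[[0,0,0],0],[[0,0,0],0],[[0,0,0],0],[[0,0,0],0],[[0,0,0],0],[[0,0,0],0],[[0,0,-2.5],0],[[0,0,-3],0],[[0,0,-3],0],[[1.63,-3.22,0],0],[[1.63,-3.22,0],0],[[1.63,-3.22,0],0],[[1.63,-3.22,0],0],[[1.63,-3.22,0],0],[[1.63,-3.22,0],0],[[1.63,-3.22,0],0],[[1.63,-3.22,0],0],[[1.63,-3.22,0],0]]' --claw 1

```text
clock: 28.9
tool_pos: [634.6, 78.6, 106.7]
ee_rot: [180.0, 0.0, 0.0]
force: [0.3, -0.8, -0.4]
gripper_width: 88.2
gripper_force: 0.0
```

Call:
carry_out --series '[[[0,0,0],-0.1197],[[0,0,0],-0.1197],[[0,0,0],-0.1197],[[0,0,0],-0.1197],[[0,0,0],-0.1197],[[0,0,0],-0.1197],[[0,0,0],-0.1197],[[0,0,0],-0.1197],[[0,0,0],-0.1197],[[0,0,0],-0.1197],[[0,0,0],-0.1197],[[0,0,0],-0.1197],[[0,0,0],-0.1197],[[0,0,0],-0.1197],[[0,0,0],0],[[0,0,0],0]]'

```text
clock: 30.23
tool_pos: [634.0, 76.7, 106.5]
ee_rot: [-180.0, -0.0, 95.8]
force: [1.0, -0.1, -0.1]
gripper_width: 88.1
gripper_force: 0.0
```

Run:
```python
from h import *
s=sense();print(s["tool_pos"],s["ee_rot"],s["joints"].round())
im=capture("top");h=cv2.cvtColor(im,cv2.COLOR_RGB2HSV)
# reel tops in trays
for a in white("top",(410,230,40,40),215)+white("top",(275,235,40,40),215): print("top",a,ray("top",a[1],50).round(1))
w=capture("wrist");h=cv2.cvtColor(w,cv2.COLOR_RGB2HSV);m=cv2.inRange(h,(20,150,150),(35,255,255))
c=max(cv2.findContours(m,cv2.RETR_EXTERNAL,cv2.CHAIN_APPROX_NONE)[0],key=cv2.contourArea)
P=np.array([ray("wrist",p[0],33)[:2] for p in c],np.float32);r=cv2.minAreaRect(P);print("tape",r,cv2.boundingRect(c))
```

```text
[634.01239616  76.72447644 106.51541871] [-1.79976547e+02 -1.78076126e-02  9.58018407e+01] [ 11.  35. -32.  94.  22.  57. -23.]
top (368, [291.6, 254.0], [6, 9, 22, 22]) [475.6  67.8  50. ]
tape ((633.5297241210938, 108.14332580566406), (54.514381408691406, 15.041280746459961), 13.498497009277344) (278, 194, 94, 30)
```

Call:
carry_out --series '[[[0,0.08,2.5],0],[[0,0,2.5],0],[[0,0,2.3],0],[[0,0,1.5],0],[[0,0,0.45],0],[[0,0,0],0],[[0,0,0],0]]'

```text
clock: 31.02
tool_pos: [635.5, 77.4, 15.0]
ee_rot: [180.0, -0.0, 96.0]
force: [0.2, 0.0, 0.4]
gripper_width: 87.5
gripper_force: 0.0
```

Call:
carry_out --series '[[[0,0,0],0],[[0,0,0],0],[[0,0,0],0],[[0,0,0],0],[[0,0,0],0],[[0,0,0],0],[[0,0,0],0],[[0,0,0],0]]' --claw 0

```text
clock: 31.68
tool_pos: [635.4, 77.0, 14.8]
ee_rot: [179.9, 0.0, 96.0]
force: [1.0, -0.3, 4.9]
gripper_width: 56.2
gripper_force: 30.0
```

Call:
carry_out --series '[[[0,0,-2.5],0],[[0,0,-3],0],[[0,0,-3],0],[[-3.46,-1.92,0],0],[[-3.46,-1.92,0],0],[[-3.46,-1.92,0],0],[[-3.46,-1.92,0],0],[[-3.46,-1.92,0],0],[[-3.46,-1.92,0],0],[[-3.46,-1.92,0],0],[[-3.46,-1.92,0],0],[[-3.46,-1.92,0],0],[[-3.46,-1.92,0],0],[[0,0,0],0.103],[[0,0,0],0.103],[[0,0,0],0],[[0,0,0],0],[[0,0,0],0]]'

```text
clock: 33.18
tool_pos: [480.4, -286.4, 99.1]
ee_rot: [-180.0, -0.0, 84.5]
force: [-0.3, -0.3, -0.9]
gripper_width: 56.4
gripper_force: 29.9
```

Run:
```python
from h import *
s=sense();print(s["tool_pos"],s["ee_rot"],s["gripper_width"])
for n in("wrist",): 
    w=capture(n);cv2.imwrite("pics/hold.png",w[:,:,::-1])
h=cv2.cvtColor(w,cv2.COLOR_RGB2HSV);m=cv2.inRange(h,(20,150,120),(35,255,255));ys,xs=np.nonzero(m);print(xs.min(),xs.max(),ys.min(),ys.max(),len(xs))
```

```text
[ 480.44486705 -286.39432468   99.05763009] [-1.79973437e+02 -1.94415199e-02  8.44956260e+01] 56.39498783661671
19 389 60 380 6067
```

Call:
carry_out --series '[[[-0.1,0,2.5],0],[[0,0,2.5],0],[[0,0,1.5],0],[[0,0,0.7],0],[[0,0,0.5],0],[[0,0,0.25],0],[[0,0,0],0],[[0,0,0],0]]'

```text
clock: 33.9
tool_pos: [480.8, -288.4, 20.5]
ee_rot: [179.9, 0.0, 84.3]
force: [0.3, 0.2, -1.3]
gripper_width: 56.3
gripper_force: 29.9
```

Call:
carry_out --series '[[[0,0,0.1],0],[[0,0,0.06],0],[[0,0,0],0]]'

```text
clock: 34.15
tool_pos: [480.6, -288.6, 18.8]
ee_rot: [179.9, 0.0, 84.2]
force: [0.1, -0.0, 1.6]
gripper_width: 56.4
gripper_force: 30.0
```

Call:
carry_out --series '[[[0,0,0],0],[[0,0,0],0],[[0,0,0],0],[[0,0,0],0],[[0,0,-2.5],0],[[0,0,-3.5],0],[[0,0,-3.5],0]]' --claw 1

```text
clock: 34.73
tool_pos: [479.4, -287.5, 113.4]
ee_rot: [-179.9, -0.1, 84.3]
force: [0.9, -0.3, 0.6]
gripper_width: 87.5
gripper_force: 0.0
```

Call:
carry_out --series '[[[3.66,0.28,-0.2],0],[[3.66,0.28,-0.2],0],[[3.66,0.28,-0.2],0],[[3.66,0.28,-0.2],0],[[3.66,0.28,-0.2],0],[[3.66,0.28,-0.2],0],[[3.66,0.28,-0.2],0],[[3.66,0.28,-0.2],0],[[3.66,0.28,-0.2],0],[[3.66,0.28,-0.2],0],[[3.66,0.28,-0.2],0],[[3.66,0.28,-0.2],0],[[3.66,0.28,-0.2],0],[[3.66,0.28,-0.2],0],[[3.66,0.28,-0.2],0],[[3.66,0.28,-0.2],0],[[0,0,0],0],[[0,0,0],0],[[0,0,0],0]]'

```text
clock: 36.32
tool_pos: [583.4, 289.2, 144.6]
ee_rot: [-180.0, 0.1, 84.2]
force: [0.2, -0.2, 0.1]
gripper_width: 87.7
gripper_force: 0.0
```

Run:
```python
from h import *
s=sense();print(s["tool_pos"],s["ee_rot"],s["clock"])
t=capture("top")
w=capture("wrist");q=proj("wrist",[[590,318,8]])[0];print(q)
m=(w.min(2)>190).astype(np.uint8)
cs=cv2.findContours(m,cv2.RETR_EXTERNAL,cv2.CHAIN_APPROX_NONE)[0]
c=min([c for c in cs if cv2.contourArea(c)>800],key=lambda c:np.linalg.norm(c.mean((0,1))-q))
P=np.array([ray("wrist",p[0],8)[:2] for p in c],np.float32)
for e in(2,4): print(cv2.approxPolyDP(P.reshape(-1,1,2),e,True).reshape(-1,2).round(1).tolist())
print(cv2.minAreaRect(P),cv2.contourArea(P),P.mean(0))
x,y,ww,hh=cv2.boundingRect(c);x0,y0=max(0,x-40),max(0,y-40)
a=cv2.resize(w[y0:y+hh+40,x0:x+ww+40],(400,400));b=cv2.resize(t[215:295,370:510],(400,400*80//140));b=cv2.copyMakeBorder(b,0,400-b.shape[0],0,0,0)
cv2.imwrite("pics/fin.png",np.hstack([a,b])[:,:,::-1])
for a in white("top",(415,235,30,35),200): print("reelb",a,ray("top",a[1],50).round(1))
```

```text
[583.42176868 289.22028211 144.57433124] [-1.79964392e+02  7.09176417e-02  8.42457851e+01] 36.3167
[322.24245773 187.1044673 ]
[[585.2000122070312, 342.8999938964844], [567.7999877929688, 304.79998779296875], [597.7999877929688, 294.1000061035156], [610.9000244140625, 309.29998779296875], [613.0, 326.5]]
[[585.2000122070312, 342.8999938964844], [567.7999877929688, 304.79998779296875], [597.7999877929688, 294.1000061035156], [610.9000244140625, 309.29998779296875], [613.0, 326.5]]
((593.1837768554688, 316.08099365234375), (42.793643951416016, 37.910133361816406), 65.11134338378906) 1377.336233433336 [590.8908  317.42685]
reelb (322, [431.6, 249.9], [2, 6, 26, 21]) [ 486.1 -209.9   50. ]
reelb (4, [418.8, 245.5], [3, 9, 3, 4]) [ 494.7 -184.7   50. ]
```

View pics/fin.png

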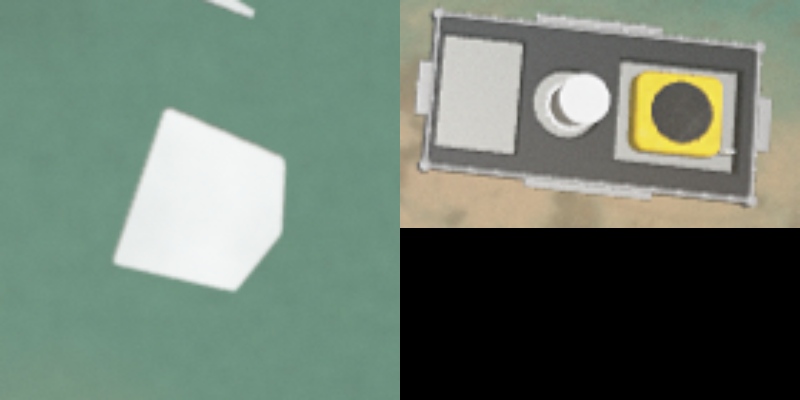

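The left crop shows the chalk as a five-sided plate with its long edge from (168,108) to (113,263) and cut corners on the right. I'll grip across the long-edge direction, where the sides are only slightly tapered. The right crop shows the reel in its well at (580,98) and the tape in its pocket at (682,112), both seated. Now for the chalk.

Call:
carry_out --series '[[[0,0,0],-0.1131],[[0,0,0],-0.1131],[[0,0,0],-0.1131],[[0,0,0],-0.1131],[[0,0,0],-0.1131],[[0,0,0],-0.1131],[[0,0,0],-0.1131],[[0,0,0],-0.1131],[[0,0,0],-0.1131],[[0,0,0],-0.1131],[[0,0,0],-0.1131],[[0.28,1.43,0],0],[[0.28,1.43,0],0],[[0,0,3],0],[[0,0,3],0],[[0,0,2.5],0],[[0,0,0],0],[[0,0,0],0]]'

```text
clock: 37.97
tool_pos: [590.2, 316.5, 59.4]
ee_rot: [-179.9, -0.1, 155.4]
force: [-0.1, -0.3, -0.4]
gripper_width: 87.9
gripper_force: 0.0
```

Run:
```python
from h import *
s=sense();print(s["tool_pos"],s["ee_rot"],s["clock"])
w=capture("wrist");q=proj("wrist",[[590,318,8]])[0];print(q)
m=(w.min(2)>190).astype(np.uint8)
cs=cv2.findContours(m,cv2.RETR_EXTERNAL,cv2.CHAIN_APPROX_NONE)[0]
c=min([c for c in cs if cv2.contourArea(c)>800],key=lambda c:np.linalg.norm(c.mean((0,1))-q))
P=np.array([ray("wrist",p[0],8)[:2] for p in c],np.float32)
print(cv2.approxPolyDP(P.reshape(-1,1,2),3,True).reshape(-1,2).round(1).tolist())
```

```text
[590.23410225 316.52010051  59.39359173] [-1.79869283e+02 -6.86809263e-02  1.55432790e+02] 37.9667
[317.16000702 266.26891004]
[[569.0999755859375, 306.0], [599.4000244140625, 295.6000061035156], [612.2000122070312, 310.20001220703125], [613.7999877929688, 328.70001220703125], [586.0, 344.20001220703125]]
```

Call:
carry_out --series '[[[0.0,0.25,2.5],0],[[0,0,2],0],[[0,0,0.8],0],[[0,0,0.4],0],[[0,0,0],0],[[0,0,0],0]]'

```text
clock: 38.52
tool_pos: [592.4, 321.1, 5.1]
ee_rot: [179.9, 0.1, 155.5]
force: [-0.4, 0.4, 0.9]
gripper_width: 87.4
gripper_force: 0.0
```

Call:
carry_out --series '[[[0,0,0],0],[[0,0,0],0],[[0,0,0],0],[[0,0,0],0],[[0,0,0],0],[[0,0,0],0],[[0,0,0],0],[[0,0,0],0],[[0,0,0],0],[[0,0,0],0],[[0,0,0],0]]' --claw 0

```text
clock: 39.43
tool_pos: [591.9, 321.8, 4.0]
ee_rot: [179.9, 0.0, 155.5]
force: [0.4, 3.0, 5.9]
gripper_width: 41.2
gripper_force: 31.0
```

Call:
carry_out --series '[[[0,0,-0.5],0],[[0,0,-1.5],0],[[0,0,-2.5],0],[[0,0,-2.5],0],[[0,0,-2.6],0],[[-0.878,-3.873,0],0],[[-0.878,-3.873,0],0],[[-0.878,-3.873,0],0],[[-0.878,-3.873,0],0],[[-0.878,-3.873,0],0],[[-0.878,-3.873,0],0],[[-0.878,-3.873,0],0],[[-0.878,-3.873,0],0],[[-0.878,-3.873,0],0],[[-0.878,-3.873,0],0],[[-0.878,-3.873,0],0],[[-0.878,-3.873,0],0]]'

```text
clock: 40.85
tool_pos: [493.3, -148.4, 99.8]
ee_rot: [-179.9, -0.0, 155.5]
force: [0.4, -0.5, 0.3]
gripper_width: 41.4
gripper_force: 29.7
```

Call:
carry_out --series '[[[0,0,0],0.1131],[[0,0,0],0.1131],[[0,0,0],0.1131],[[0,0,0],0.1131],[[0,0,0],0.1131],[[0,0,0],0.1131],[[0,0,0],0.1131],[[0,0,0],0.1131],[[0,0,0],0.1131],[[0,0,0],0.1131],[[0,0,0],0.1131],[[0,0,0],0],[[0,0,0],0]]'

```text
clock: 41.93
tool_pos: [494.4, -146.1, 99.7]
ee_rot: [-180.0, 0.0, 84.4]
force: [-0.4, -0.8, -1.3]
gripper_width: 41.3
gripper_force: 29.7
```

Run:
```python
from h import *
s=sense();print(s["tool_pos"],s["ee_rot"],s["gripper_width"],s["gripper_force"],s["clock"])
w=capture("wrist");q=proj("wrist",[s["tool_pos"]])[0];print(q)
m=(w.min(2)>190).astype(np.uint8)
cs=cv2.findContours(m,cv2.RETR_EXTERNAL,cv2.CHAIN_APPROX_NONE)[0]
z=s["tool_pos"][2]+4
for c in cs:
    if cv2.contourArea(c)>800:
        P=np.array([ray("wrist",p[0],z)[:2] for p in c],np.float32)
        print(cv2.boundingRect(c),cv2.approxPolyDP(P.reshape(-1,1,2),3,True).reshape(-1,2).round(1).tolist())
```

```text
[ 494.41150205 -146.13976574   99.67358226] [-1.79982632e+02  4.32140078e-02  8.44358669e+01] 41.33025296620255 29.680774768494302 41.9333
[318.91083045 310.07355904]
(266, 280, 104, 108) [[474.70001220703125, -129.10000610351562], [472.0, -159.10000610351562], [482.0, -166.5], [478.20001220703125, -179.89999389648438], [502.1000061035156, -182.6999969482422], [501.5, -168.39999389648438], [509.1000061035156, -165.1999969482422], [516.0999755859375, -135.8000030517578]]
(271, 206, 114, 22) [[480.29998779296875, -98.19999694824219], [499.20001220703125, -108.5], [523.9000244140625, -105.19999694824219]]
(279, 96, 68, 31) [[511.6000061035156, -61.400001525878906], [488.1000061035156, -63.900001525878906], [488.29998779296875, -68.19999694824219], [511.29998779296875, -65.9000015258789]]
(238, 0, 111, 82) [[514.4000244140625, -30.100000381469727], [507.29998779296875, -45.0], [498.29998779296875, -50.70000076293945], [488.79998779296875, -49.400001525878906], [476.6000061035156, -38.20000076293945], [484.0, -50.29999923706055], [500.1000061035156, -53.5], [513.0999755859375, -43.29999923706055]]
```

Call:
carry_out --series '[[[0.25,0,2.5],0],[[0,0,2.5],0],[[0,0,1.8],0],[[0,0,0.9],0],[[0,0,0.4],0],[[0,0,0.3],0],[[0,0,0],0],[[0,0,0],0]]'

```text
clock: 42.65
tool_pos: [495.5, -143.8, 15.9]
ee_rot: [179.9, 0.0, 84.3]
force: [0.5, -1.4, 0.3]
gripper_width: 41.2
gripper_force: 29.7
```

Call:
carry_out --series '[[[0,0,0.15],0],[[0,0,0.1],0],[[0,0,0.08],0],[[0,0,0],0],[[0,0,0],0]]'

```text
clock: 43.07
tool_pos: [495.0, -143.7, 12.0]
ee_rot: [180.0, 0.0, 84.2]
force: [0.7, 0.3, 0.9]
gripper_width: 40.9
gripper_force: 29.7
```

Call:
carry_out --series '[[[0,0,0.04],0],[[0,0,0],0],[[0,0,0],0],[[0,0,0],0],[[0,0,-1.0],0],[[0,0,-2.0],0],[[0,0,-3],0],[[0,0,-3.5],0],[[0,0,-4],0],[[-0.0,-4.0,0],0],[[0,-4.0,0],0],[[0,-3.0,0],0],[[0,0,0],0],[[0,0,0],0]]' --claw 0.55

```text
clock: 44.23
tool_pos: [384.4, -133.0, 147.4]
ee_rot: [180.0, 0.1, 84.2]
force: [0.9, 0.1, -0.2]
gripper_width: 48.1
gripper_force: 0.0
```

Run:
```python
from h import *
s=sense();print(s["tool_pos"],s["clock"],s["force"])
im=capture("top");cv2.imwrite("pics/end.png",im[:,:,::-1])
w=capture("wrist");q=proj("wrist",[[495,-149,16]])[0];print(q)
g=w.min(2);print("wrist inb",w.shape)
# brightness split of chalk pocket in top view
u=proj("top",[[495,-149,16],[486,-212,50],[480,69,50],[480,-290,37],[492,-17,60]]).round();print(u)
x,y=u[0].astype(int);c=im[y-22:y+23,x-17:x+18].min(2)
m=(c>232).astype(np.uint8);print(c.min(),c.max());print("\n".join("".join("#" if v>232 else("+" if v>205 else ".") for v in r) for r in c[::2]))
```

```text
[ 384.39088446 -133.00676216  147.35864655] 44.2333 [ 0.94679231  0.14998926 -0.16578878]
[466.39783127 236.70115662]
wrist inb (480, 640, 3)
[[398. 247.]
 [433. 250.]
 [291. 252.]
 [470. 254.]
 [335. 246.]]
41 249
...................................
...................................
.....+++++++++++++.................
.....++++++++++.++.+++++++.++++....
.....++++++++++++.+++.+.++.+.++....
.....++++++.++++++++.++++++..+.....
....++++++++++++.++++++++++.++.....
....++++..########+++++............
....++++++##########...............
....++++.+#########................
....++++.##########................
...+++++.########+.................
...++++.+#######...................
...++++.+#######...................
...++++.########+..................
...+++..###########................
...+++..++++++#####................
..++++++++++++++++.................
..+++++++++++++++++...+............
..+++++++++++++++++................
....+.++++++++++...................
...................................
...................................
```

Run:
```python
from h import *
w=capture("wrist")
q=proj("wrist",[[495,-149,16]])[0].astype(int)
g=w.min(2);x,y=q;c=g[y-110:y+110,x-130:x+130]
print(np.percentile(c,[5,25,50,75,95]))
for th in(215,225,235):
    m=(g>th).astype(np.uint8);cs=cv2.findContours(m,cv2.RETR_EXTERNAL,cv2.CHAIN_APPROX_NONE)[0]
    for k in cs:
        if cv2.contourArea(k)>1500 and cv2.pointPolygonTest(k,(float(x),float(y)),True)>-60:
            P=np.array([ray("wrist",p[0],16)[:2] for p in k],np.float32);print(th,cv2.approxPolyDP(P.reshape(-1,1,2),3,True).reshape(-1,2).round(1).tolist(),cv2.minAreaRect(P))
R=np.radians(-5.8)
print("pocket",[(np.array([494.5,-149])+np.array([[np.cos(R),-np.sin(R)],[np.sin(R),np.cos(R)]])@v).round(1).tolist() for v in([41,29],[41,-29],[-41,-29],[-41,29])])
```

```text
[ 49.95 120.   141.   158.   245.  ]
215 [[476.1000061035156, -126.5], [474.1000061035156, -159.1999969482422], [489.6000061035156, -167.10000610351562], [509.0, -164.3000030517578], [517.0999755859375, -133.6999969482422]] ((493.4717712402344, -148.31126403808594), (38.326419830322266, 42.571319580078125), 80.77105712890625)
225 [[476.1000061035156, -126.5], [473.29998779296875, -158.3000030517578], [488.8999938964844, -166.1999969482422], [508.20001220703125, -164.1999969482422], [517.2000122070312, -134.39999389648438]] ((493.44952392578125, -148.01885986328125), (37.411529541015625, 42.434120178222656), 80.77044677734375)
235 [[476.1000061035156, -127.19999694824219], [474.1000061035156, -158.39999389648438], [489.6000061035156, -166.3000030517578], [508.8999938964844, -163.5], [516.4000244140625, -133.60000610351562]] ((493.7447204589844, -148.16802978515625), (37.0772819519043, 41.69083786010742), 81.7598648071289)
pocket [[538.2, -124.3], [532.4, -182.0], [450.8, -173.7], [456.6, -116.0]]
```

The chalk lies flat and centred inside its pocket, with about 8 mm clear all round. Both reels, the pot and the tape were seen seated in theirs. Handing in.

```bash
python3 -c "
from station import *
print(sign_off())"
```

```text
the job is handed in; nothing more can be done
None
```

I handed the job in at about 44 s: both kits are complete and seated, the carton and jar were left alone, and the right-hand reel had to be pushed clear of a hanging hose before I could grip it.

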